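# Fit the spacer sleeve and book it with the scanner

## Task

Slide the spacer sleeve down over the thick arbor until it sits on the flange and let go of it; then pick up the barcode scanner and book the sleeve in by pointing the scanner squarely at the middle of the label on that same stand, its nose about 8 cm from the label, held still there for two seconds. Finally stand the scanner nose down in its tray again and let go, without tipping it over or shifting the other things on the bench.

Things in the scene. Friction and masses are not known exactly. Their poses are not given: they have to be found in the camera images.
- sleeve: Loose aluminium spacer sleeve standing on end on the bench: outer diameter 56 mm, bore 34 mm, 70 mm high, about 0.3 kg. Origin at the centre of its lower end, z along its axis, up.
- thick_stand: Fixed stand with the thick arbor: dark steel base plate 120 (x) by 200 (y) by 15 mm, origin at the centre of its underside, z up. 60 mm to +y of it an upright steel arbor, 30 mm diameter, top 110 mm above the bench (last 8 mm tapered by 5 mm in radius), with a 72 mm wide flange at its foot, top at 25 mm. 60 mm to -y a sloping label panel.
- thick_stand_seat (a point): On that arbor's axis, in the top face of its flange, 25 mm above the bench: where a sleeve's underside rests. Axes as the stand's.
- thick_stand_panel: Label panel of that stand, a 90 by 90 by 6 mm aluminium plate fixed at 35 degrees from level, facing the -x side of the stand. Origin at the centre of its rear face, 55 mm above the bench; its z axis is the outward normal of the label (35 degrees from vertical, leaning to the stand's -x), x runs up the slope.
- thick_stand_label (a point): Centre of the barcode label (70 by 76 mm white paper with black bars) on the front face of that panel.
- thin_stand: Fixed stand with the thin arbor: dark steel base plate 120 (x) by 200 (y) by 15 mm, origin at the centre of its underside, z up. 60 mm to +y of it an upright steel arbor, 14 mm diameter, top 110 mm above the bench (last 8 mm tapered by 5 mm in radius), with a 72 mm wide flange at its foot, top at 25 mm. 60 mm to -y a sloping label panel.
- thin_stand_seat (a point): On that arbor's axis, in the top face of its flange, 25 mm above the bench: where a sleeve's underside rests. Axes as the stand's.
- thin_stand_panel: Label panel of that stand, a 90 by 90 by 6 mm aluminium plate fixed at 35 degrees from level, facing the -x side of the stand. Origin at the centre of its rear face, 55 mm above the bench; its z axis is the outward normal of the label (35 degrees from vertical, leaning to the stand's -x), x runs up the slope.
- thin_stand_label (a point): Centre of the barcode label (70 by 76 mm white paper with black bars) on the front face of that panel.
- tray: Fixed shallow square rest tray, grey plastic, 110 by 110 mm outside, walls 5 mm thick and 18 mm high, floor 5 mm thick. Origin at the centre of its underside, z up.
- scanner: Loose barcode scanner, 0.25 kg, 150 mm long, standing nose down in the tray. Grey nose 50 (x) by 56 (y) mm, the lowest 45 mm; above it a square black grip 34 by 34 mm from 45 to 150 mm. Origin at the centre of the reading window in the nose's end; z runs from the nose up the grip; it reads along -z.
- scanner_aim (a point): Point on the scanner's reading line 80 mm in front of its window (at 0, 0, -80 mm in the scanner's frame); moves with the scanner.
- glue: White round glue bottle, 72 mm wide, 190 mm high; a loose bystander. Origin on its underside.
- screwdriver: Screwdriver with a black handle, 200 mm long, lying down; a loose bystander. Origin on its underside.
- offcut: Plywood offcut 150 by 70 by 30 mm lying flat; a loose bystander. Origin on its underside.
- rail_piece: Light wood rail piece 240 by 50 by 45 mm lying flat; a loose bystander. Origin on its underside.
- mallet: Hammer 260 mm long, lying down; a loose bystander. Origin on its underside.
- clamp: Steel bar clamp with a wooden handle, about 350 mm long, lying down; a loose bystander. Origin on its underside.
- spare_ring: Flat steel ring, 90 mm outside, 40 mm hole, 15 mm thick, lying on the bench; a loose bystander. Origin on its underside.
Things that resemble listed ones, but are neither listed nor needed, are in the scene too. Of the things like the sleeve, leave any that is black or blue; of the rest the smaller one is meant.

How it is judged:
By the outcome, as a careful person would: the job done as asked, in the order asked, and still so for the second after the job is handed in, with the robot touching nothing.
It also fails if it takes over 58 s, if anything falls off the work surface, if the arm or the gripper's body presses on something with over 40 N, if the wrist force passes 120 N, or if a joint passes its speed limit or range.

## Robot

A 6-joint arm with a two-finger parallel gripper is mounted at the origin on the work surface. World frame = base frame: x ahead of the robot, y to its left, z up, the work surface at z = 0. Lengths are in m, angles in rad, forces in N, time in s.
With the tool pointing down it reaches from about 0.2 to 0.875 m from the base axis. Payload 3.4 kg.
Tool frame: the origin (TCP) lies between the finger pads; the fingertips stand 25 mm ahead of it and the grasp point (between the pads) lies 6 mm ahead of it (r.nose_length is the z of the fingertips in the tool frame, in m); z points along the fingers, y is the line along which they close (so a half turn about z gives the same grasp; the last joint's range is limited). The gripper opens to 94 mm and grips with 3 to 60 N. Pads are 16 mm wide; open, the fingers measure 119 mm over their backs; the gripper's body (75 mm by 177 mm) begins 78 mm behind the grasp point.
Start: joints at [-1.369, 0.276, 1.505, -0, 1.361, -0.121], TCP at [0.182, -0.545, 0.23] pointing down, gripper open.
Joint ranges: [-2.89, 2.89], [-0.75, 2.08], [0.22, 2.7], [-1.18, 4.32], [0.11, 2.71], [-2.7, 2.7]. Speed limits (rad/s): [2.57, 2.57, 3.14, 3.14, 3.14, 3.14].

## Interface

Orientations are given as a unit quaternion [w, x, y, z].
In Python, from plant import r, gripper_to, inverse_kinematics, vision, models, telemetry gives the robot as it stands. Calls block until the motion is done:
- r.move_to(position, orientation): joint-space move of the TCP to a pose.
- r.move_l(position, rot=None, vel=0.15, guard=None): straight line of the TCP; rot=None keeps the orientation; vel is the mean speed in m/s. With guard (N) it stops when the force on the tool has changed by that much, and returns True; else False.
- r.movej(angles): joint-space move.
- gripper_to(opening, f_grip=None): finger opening in m; f_grip is the grip in N (None keeps the last); returns when the fingers have stopped.
- r.hold(seconds).
- inverse_kinematics(position, orientation): joint angles nearest the present ones, or None.
- vision.snapshot(name): name is "side" or "top"; returns the picture (400x640x3 uint8, red, green, blue); there is no depth.
- vision.get_calibration(name): a dict with "fx", "fy", "cx", "cy" (pixels), "position" and "orientation" of the camera in the world. Camera axes: x right, y down, z forward; pixel columns grow to the right and rows downward; lengths in m; the calibration is good to about 2 mm. A picture is of the moment at which its call begins. get_calibration takes no time and is no camera call.
A pose or a line that the arm cannot do raises r.PlanningError and nothing moves.
- r.sign_off(): hands the job in; it is judged then, once.
Trained networks look in the newest picture that a camera, given by its name, has taken for a name from the list of things; names that differ only in an ending like _2 or _b are one class to them, and where a whole thing is asked for, a point or a joint stands for the part that bears it (a point fixed in the world has none). Each returns a list of dicts, best first, with "score" (0 to 1); they miss things now and then, are a little off and sometimes report something else, mostly with a low value. They report only what shows in the picture. A call takes as long as a camera call. They do not tell look-alikes from the thing itself.
- models.boxes_of(thing, camera): "at" ([x, y, z] in m, in world coordinates, good to about 4 mm: the middle of the surface that is visible of it).
- models.regions_of(thing, camera): "pixels" (400x640 bool, what is visible of it).
- models.mark_of(thing, camera): "at" ([x, y, z] in m, in world coordinates, good to about 4 mm: a listed point, or the origin of a listed thing).
Readings, each from a call of its own:
- telemetry.current_t(): time.
- telemetry.current_joints(): joint angles.
- telemetry.current_dq(): joint speeds.
- telemetry.current_joint_efforts(): joint torques, N m.
- telemetry.current_ee_pos(): TCP position.
- telemetry.current_tool_rot(): TCP orientation.
- telemetry.current_wrist_force(): force on the tool from outside, world axes, zero at the start.
- telemetry.current_torque(): the same for the moment, N m.
- telemetry.current_opening(): finger opening in m.
- telemetry.current_finger_force(): force on a finger pad.
Only numpy, scipy, OpenCV 4.12 (cv2) and the standard library are available. Lean on these libraries where they do the work, as an engineer would, in place of code of your own. Each camera call takes 0.05 s, during which the arm holds its last target. There are 200 camera calls.

## Working session

There is one attempt and no reset: what is moved stays moved. The work goes in short steps, each a Python script; the robot and the scene stay as the last script left them, time stands still between calls to the robot, and variables do not carry over. Pictures are saved under pics/ and viewed, at most 10 in all, crops included, and the job is handed in when it is done.

```bash
ls; mkdir -p pics
python3 - <<'E'
from plant import r, vision, models, telemetry
import cv2, numpy as np
for c in ("top","side"):
    im=vision.snapshot(c); cv2.imwrite(f"pics/{c}0.png",im[:,:,::-1]); k=vision.get_calibration(c)
    print(c,{a:np.round(b,3) for a,b in k.items()})
    for n in ["sleeve","thick_stand_seat","thin_stand_seat","thick_stand_label","thick_stand","tray","scanner","glue"]:
        for f in (models.mark_of,):
            for d in f(n,c): print(n,round(d["score"],2),np.round(d["at"],3))
print(telemetry.current_t())
E
```

```text
pics
top {'fx': np.float64(374.829), 'fy': np.float64(374.829), 'cx': np.float64(316.723), 'cy': np.float64(199.742), 'position': array([0.476, 0.014, 1.258]), 'orientation': array([ 0.02 , -0.704,  0.709, -0.033])}
sleeve 0.96 [ 0.324 -0.265 -0.001]
sleeve 0.82 [ 0.486 -0.11  -0.002]
sleeve 0.77 [ 0.451 -0.209 -0.   ]
sleeve 0.76 [ 0.346 -0.167 -0.001]
thick_stand_seat 0.62 [ 0.662 -0.07   0.023]
thin_stand_seat 0.66 [0.684 0.185 0.024]
thick_stand_label 0.85 [ 0.692 -0.189  0.061]
thick_stand_label 0.29 [ 0.801 -0.     0.001]
thick_stand 0.81 [ 0.68  -0.127 -0.001]
tray 0.61 [ 0.47   0.171 -0.001]
scanner 0.73 [0.465 0.172 0.007]
glue 0.7 [0.465 0.173 0.002]
side {'fx': np.float64(501.185), 'fy': np.float64(501.185), 'cx': np.float64(321.32), 'cy': np.float64(201.522), 'position': array([0.37 , 0.945, 1.148]), 'orientation': array([ 0.036, -0.072,  0.933, -0.352])}
sleeve 0.74 [ 0.342 -0.171  0.002]
sleeve 0.7 [ 0.327 -0.264  0.001]
sleeve 0.69 [ 0.489 -0.106  0.002]
sleeve 0.66 [ 0.445 -0.204  0.005]
thick_stand_seat 0.57 [ 0.664 -0.068  0.028]
thin_stand_seat 0.88 [0.682 0.186 0.026]
thick_stand_label 0.65 [ 0.691 -0.188  0.06 ]
thick_stand_label 0.64 [0.802 0.001 0.002]
thick_stand 0.93 [ 0.682 -0.132  0.005]
thick_stand 0.18 [ 0.665 -0.068  0.027]
tray 0.72 [ 0.465  0.173 -0.001]
tray 0.42 [ 0.645 -0.376 -0.004]
scanner 0.62 [0.462 0.173 0.007]
glue 0.89 [ 0.486 -0.379  0.002]
0.9
```

View pics/top0.png

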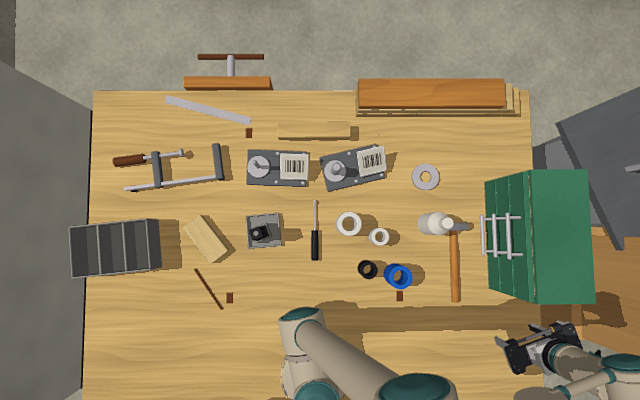

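View pics/side0.png

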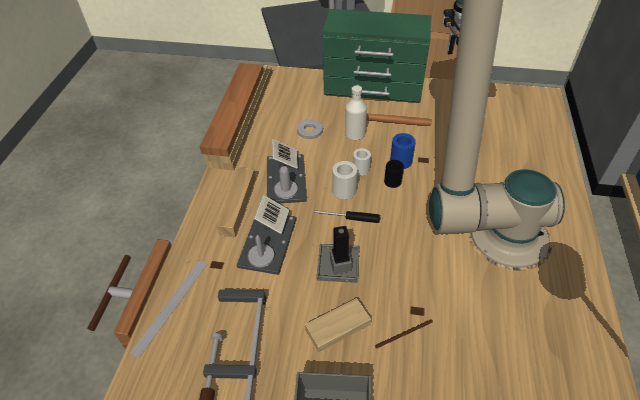

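Sleeve candidates in the top view:
- (348,223): light, large
- (379,237): light, small
- (367,269): black
- (397,275): blue

The small light one at (379,237), about (0.448,-0.206), fits, since black and blue are excluded and it is the smaller of the rest. I'll confirm this, and which arbor is thick, in one crop.

Run:
```python
from plant import r, vision, models
import cv2, numpy as np
t=cv2.imread("pics/top0.png"); s=cv2.imread("pics/side0.png")
a=cv2.resize(t[125:290,240:420],None,fx=3.2,fy=3.2,interpolation=cv2.INTER_CUBIC)[:, :400+176]
a=cv2.resize(t[135:285,235:415],(480,400),interpolation=cv2.INTER_CUBIC)
b=cv2.resize(s[125:285,230:420],(320*190//160*1,320),interpolation=cv2.INTER_CUBIC)
can=np.zeros((600,800,3),np.uint8); can[:400,:480]=a
c=cv2.resize(s[130:285,310:420],(320,451),interpolation=cv2.INTER_CUBIC);can[:451,480:]=c
d=cv2.resize(s[135:280,230:310],(110,199));
e=cv2.resize(s[135:275,230:310][:, :],None,fx=1.4,fy=1.4); can[402:402+e.shape[0],:e.shape[1]]=e
cv2.imwrite("pics/crop.png",can)
acc={}
for c in ("top","side"):
  for i in range(3):
    vision.snapshot(c)
    for n in ["sleeve","thick_stand_seat","thick_stand_label","thick_stand","tray","scanner"]:
        for d in models.mark_of(n,c):
            if d["score"]>.3: acc.setdefault((n,c),[]).append(np.round(d["at"],3).tolist())
for k,v in acc.items(): print(k,v)
for n in ["scanner","tray","thick_stand"]:
  for d in models.regions_of(n,"top")[:1]:
    m=d["pixels"].astype(np.uint8); print(n,d["score"],cv2.minAreaRect(cv2.findNonZero(m)))
```

```text
('sleeve', 'top') [[0.326, -0.26, 0.001], [0.344, -0.167, -0.001], [0.447, -0.208, 0.001], [0.485, -0.108, -0.001], [0.326, -0.263, -0.001], [0.487, -0.11, -0.002], [0.45, -0.21, -0.0], [0.346, -0.165, -0.002], [0.449, -0.207, 0.001], [0.485, -0.111, 0.002], [0.326, -0.262, 0.0], [0.344, -0.168, 0.002]]
('thick_stand_label', 'top') [[0.69, -0.188, 0.064], [0.448, -0.207, 0.002], [0.691, -0.189, 0.067], [0.692, -0.189, 0.061]]
('thick_stand', 'top') [[0.68, -0.124, -0.001], [0.47, 0.169, -0.001], [0.677, -0.124, 0.003], [0.679, -0.126, 0.004], [0.801, -0.001, 0.003]]
('tray', 'top') [[0.472, 0.17, 0.0], [0.469, 0.17, 0.002], [0.471, 0.172, -0.0]]
('scanner', 'top') [[0.465, 0.174, 0.004], [0.463, 0.173, 0.004], [0.465, 0.173, 0.006]]
('thick_stand_seat', 'top') [[0.662, -0.067, 0.024], [0.664, -0.068, 0.023]]
('sleeve', 'side') [[0.446, -0.205, 0.0], [0.339, -0.17, -0.001], [0.485, -0.107, 0.004], [0.325, -0.263, -0.002], [0.34, -0.17, -0.001], [0.447, -0.206, 0.002], [0.324, -0.264, 0.001], [0.357, -0.46, 0.0], [0.326, -0.265, -0.0], [0.49, -0.109, 0.002], [0.692, -0.187, 0.052], [0.
[... 234 characters left out ...]
d', 'side') [[0.684, -0.129, 0.004], [0.681, -0.128, 0.004], [0.684, -0.131, 0.003], [0.464, 0.172, 0.006]]
('tray', 'side') [[0.465, 0.169, 0.0], [0.464, 0.171, -0.004], [0.464, 0.172, -0.003]]
('scanner', 'side') [[0.464, 0.172, 0.006], [0.462, 0.173, 0.005], [0.671, 0.064, 0.061], [0.459, 0.172, 0.007], [0.665, -0.065, 0.029], [0.463, 0.17, -0.002]]
scanner 0.88 ((259.9000549316406, 232.20001220703125), (15.495158195495605, 20.554805755615234), 71.56504821777344)
tray 0.63 ((262.9371643066406, 230.0272216796875), (33.568973541259766, 34.00212097167969), 85.03025817871094)
thick_stand 0.73 ((354.23248291015625, 166.0530548095703), (35.946250915527344, 64.49947357177734), 76.29303741455078)
```

View pics/crop.png

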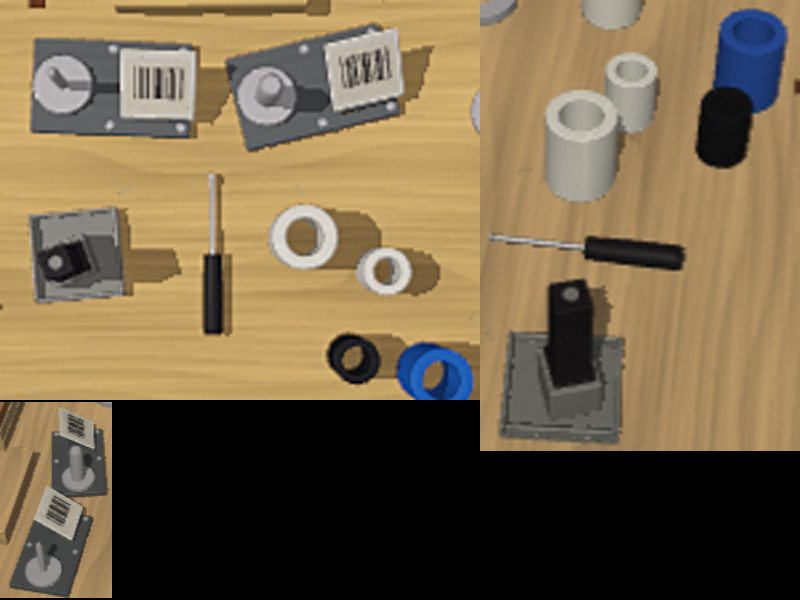

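The crop confirms it. The small light sleeve is at crop (384,270), next to the clearly larger light one at (304,237). The thick arbor is on the right-hand stand, crop (267,85), with a yaw of about 14°.

Next I grasp the sleeve, lift it and look.

```bash
cat > h.py <<'E'
from plant import r, gripper_to, inverse_kinematics, vision, models, telemetry
import numpy as np, cv2
from scipy.spatial.transform import Rotation as R
def quat(zdir, ang):
    """tool z along zdir, closing line y as near as possible to world heading ang; nearest half turn"""
    z=np.array(zdir,float); z/=np.linalg.norm(z)
    y=np.array([np.cos(ang),np.sin(ang),0]); y-=z*(y@z); y/=np.linalg.norm(y)
    return [R.from_matrix(np.c_[np.cross(s*y,z),s*y,z]).as_quat()[[3,0,1,2]] for s in (1,-1)]
def best(pos, zdir, ang):
    q0=np.array(telemetry.current_joints()); out=[]
    for q in quat(zdir,ang):
        j=inverse_kinematics(pos,q)
        if j is not None: out.append((np.abs(np.array(j)-q0).max(),q))
    return min(out,key=lambda t:t[0])[1]
def project(p,c):
    k=vision.get_calibration(c); q=k["orientation"]
    v=R.from_quat([q[1],q[2],q[3],q[0]]).inv().apply(np.atleast_2d(p)-k["position"])
    return np.c_[k["fx"]*v[:,0]/v[:,2]+k["cx"],k["fy"]*v[:,1]/v[:,2]+k["cy"]]
def state(m=""):
    print(m,"t",round(telemetry.current_t(),2),"p",np.round(telemetry.current_ee_pos(),4),"F",np.round(telemetry.current_wrist_force(),1),"open",round(telemetry.current_opening(),4))
DOWN=[0,0,-1]
E
python3 - <<'E'
from h import *
x,y=.448,-.207
q=best([x,y,.2],DOWN,np.radians(-10))
r.move_to([x,y,.2],q); state()
gripper_to(.094)
print(r.move_l([x,y,.06],vel=.25,guard=8), r.move_l([x,y,.051],vel=.1,guard=8)); 
gripper_to(.04,30); state("grip")
r.move_l([x,y,.22],vel=.25); state("lift")
q=telemetry.current_tool_rot()
r.move_l([.64,-.10,.22],vel=.3); state()
for c in("top","side"): cv2.imwrite(f"pics/{c}1.png",vision.snapshot(c)[:,:,::-1])
E
```

```text
t 4.73 p [ 0.448  -0.2079  0.2001] F [ 0.1 -0.1 -0.3] open 0.0941
False False
grip t 6.59 p [ 0.4479 -0.207   0.051 ] F [-0.1  0.3  2.2] open 0.0555
lift t 7.42 p [ 0.447  -0.2063  0.2185] F [-1.1  0.6 -3.7] open 0.0555
 t 8.3 p [ 0.6384 -0.1003  0.2186] F [ 0.5  0.3 -3. ] open 0.0556
```

Run:
```python
from h import *
for c in("top","side"):
  for i in range(3):
    vision.snapshot(c)
    print(c,[np.round(d["at"],3).tolist() for d in models.mark_of("sleeve",c) if d["at"][2]>.1],
     [np.round(d["at"],4).tolist() for d in models.mark_of("thick_stand_seat",c) if d["score"]>.3])
state()
s=cv2.imread("pics/side1.png"); t=cv2.imread("pics/top1.png")
p=telemetry.current_ee_pos(); print(project([p,[.664,-.068,.11],[.664,-.068,.025]],"side"),project([p,[.664,-.068,.11]],"top"))
can=np.zeros((600,800,3),np.uint8)
can[:600,:400]=cv2.resize(s[60:210,240:340],(400,600),interpolation=cv2.INTER_CUBIC)
can[:600,400:]=cv2.resize(t[110:260,300:400],(400,600),interpolation=cv2.INTER_CUBIC)
cv2.imwrite("pics/crop1.png",can)
```

```text
top [] [[0.6626, -0.0693, 0.0228], [0.6858, 0.1841, 0.0263]]
top [] [[0.6641, -0.0692, 0.024], [0.6729, 0.0645, 0.0609]]
top [] [[0.665, -0.0695, 0.0264], [0.6837, 0.1838, 0.025]]
side [[0.639, -0.099, 0.169]] [[0.6652, -0.0683, 0.0267], [0.8033, -0.0007, 0.0014], [0.4415, 0.3575, 0.0005]]
side [[0.64, -0.098, 0.174]] [[0.4848, -0.3788, -0.0026]]
side [[0.639, -0.096, 0.171]] [[0.6644, -0.0655, 0.0277]]
 t 9.3 p [ 0.64   -0.1     0.2199] F [-0.1 -0.4 -3.2] open 0.0551
[[291.36614273 133.59747813]
 [283.50511142 168.50747259]
 [285.53655799 188.22834208]] [[350.62631531 168.64754663]
 [336.37448845 166.60406049]]
```

View pics/crop1.png

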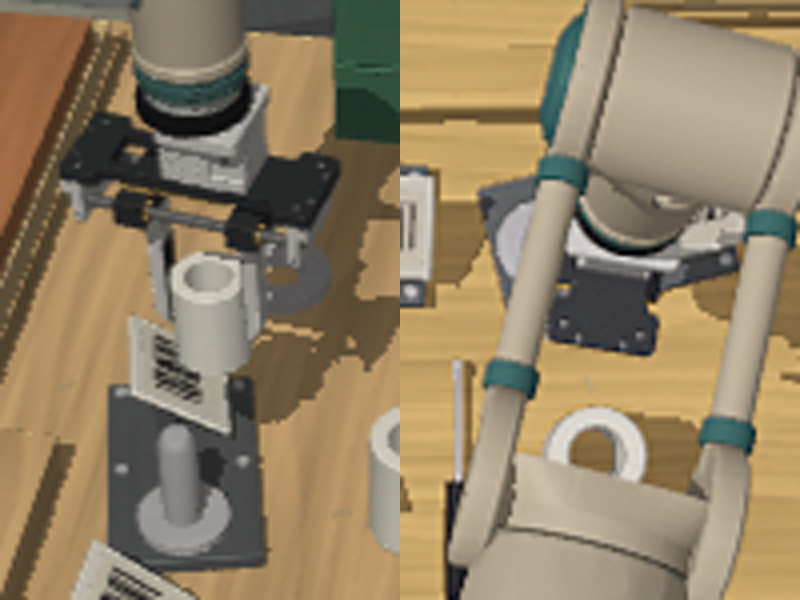

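The sleeve is in hand, upright and coaxial with the tool, at crop (212,312). The thick arbor below, at crop (180,480), is clear. I'll go above it and lower under a guard.

Run:
```python
from h import *
x,y=.664,-.0685
r.move_l([x,y,.185],vel=.2)
r.hold(.2)
for c in("side","top"):
  vision.snapshot(c)
  print(c,[np.round(d["at"],4).tolist() for d in models.mark_of("sleeve",c) if d["at"][2]>.09])
hit=r.move_l([x,y,.13],vel=.06,guard=7); state(f"hit {hit}")
if not hit:
  hit=r.move_l([x,y,.07],vel=.06,guard=7); state(f"hit {hit}")
print(np.round(telemetry.current_torque(),2))
```

```text
side [[0.6663, -0.0666, 0.1364]]
top []
hit False t 11.18 p [ 0.6644 -0.0686  0.1305] F [-0.6  0.5 -2.2] open 0.0553
hit True t 12.02 p [ 0.6633 -0.0685  0.0756] F [-0.7  0.2  2.3] open 0.0556
[-0.05 -0.19 -0.05]
```

It went on first try; contact at TCP z 0.0756 matches the flange (0.076 expected). I'll release, retreat and look at both the sleeve and the scanner.

Run:
```python
from h import *
gripper_to(.09); state("open")
r.move_l([.664,-.0685,.2],vel=.25)
x,y=.464,.172
q=best([.40,.0,.27],DOWN,np.radians(20)); 
r.move_to([.40,.0,.27],q); state()
s=vision.snapshot("side")[:,:,::-1]; 
print([np.round(d["at"],4).tolist() for d in models.mark_of("sleeve","side")])
t=vision.snapshot("top")[:,:,::-1]
reg=models.regions_of("scanner","top")
can=np.zeros((600,800,3),np.uint8)
can[:,:300]=cv2.resize(s[120:220,250:300],(300,600),interpolation=cv2.INTER_CUBIC)
can[:500,300:]=cv2.resize(t[208:258,238:288],(500,500),interpolation=cv2.INTER_CUBIC)
cv2.imwrite("pics/crop2.png",can)
```

```text
open t 12.72 p [ 0.662  -0.0681  0.0744] F [-0.4 -0.   0.7] open 0.0898
 t 14.47 p [ 4.011e-01 -3.000e-04  2.696e-01] F [0.2 0.4 0. ] open 0.0901
[[0.4903, -0.108, 0.0027], [0.3405, -0.1709, -0.0027], [0.6634, -0.0664, 0.0278], [0.3234, -0.2642, 0.0011], [0.6915, -0.1896, 0.0609]]
```

View pics/crop2.png

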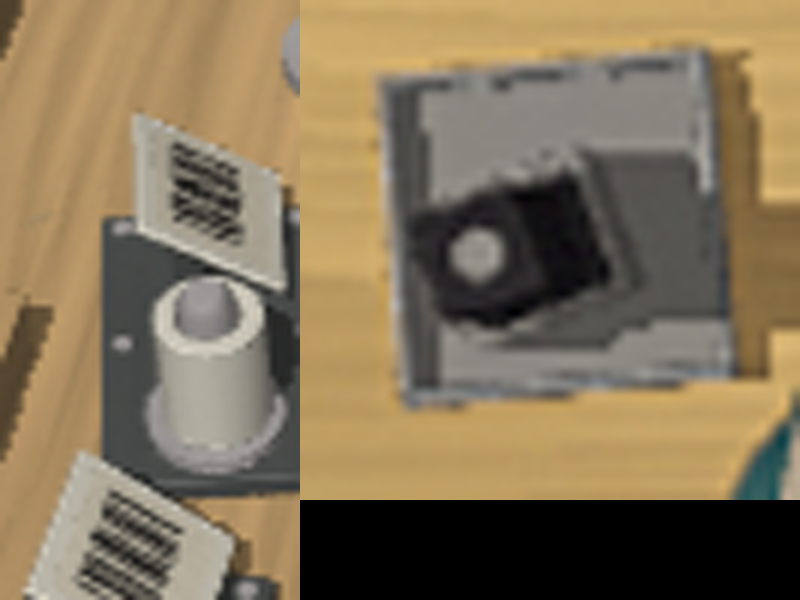

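The sleeve sits on the flange with the arbor tip showing at crop (205,305). The scanner's grip, crop (475,255), is turned about 20°. Next I grasp it.

Run:
```python
from h import *
x,y=.464,.173
P=[x,y,.25]
def cost(a):
    q0=np.array(telemetry.current_joints()); q=best(P,DOWN,a); return np.abs(np.array(inverse_kinematics(P,q))-q0).max()
a=min((np.radians(20),np.radians(110)),key=cost); print(np.degrees(a))
r.move_to(P,best(P,DOWN,a)); gripper_to(.08)
print(r.move_l([x,y,.111],vel=.2,guard=6)); state()
gripper_to(.02,25); state("grip")
r.hold(.1); print(np.round(telemetry.current_torque(),2))
r.move_l([x,y,.25],vel=.15); state("lift")
r.hold(.2); print(np.round(telemetry.current_torque(),2))
s=vision.snapshot("side")[:,:,::-1]; t=vision.snapshot("top")[:,:,::-1]
print([np.round(d["at"],4).tolist() for d in models.mark_of("scanner","side")])
can=np.zeros((600,800,3),np.uint8)
can[:,:400]=cv2.resize(s[150:300,290:390],(400,600),interpolation=cv2.INTER_CUBIC)
can[:,400:]=cv2.resize(t[160:310,210:310],(400,600),interpolation=cv2.INTER_CUBIC)
cv2.imwrite("pics/crop3.png",can)
```

```text
20.0
False
 t 16.68 p [0.4648 0.1732 0.1117] F [-0.9 -0.9 -0.2] open 0.0795
grip t 17.45 p [0.4638 0.1729 0.111 ] F [-1.1 -0.9  0.5] open 0.0336
[-0.05  0.14  0.04]
lift t 18.62 p [0.4633 0.1728 0.2489] F [-0.1  0.1 -2.3] open 0.0338
[ 0.01 -0.11 -0.02]
[[0.4645, 0.1735, 0.1439]]
```

View pics/crop3.png

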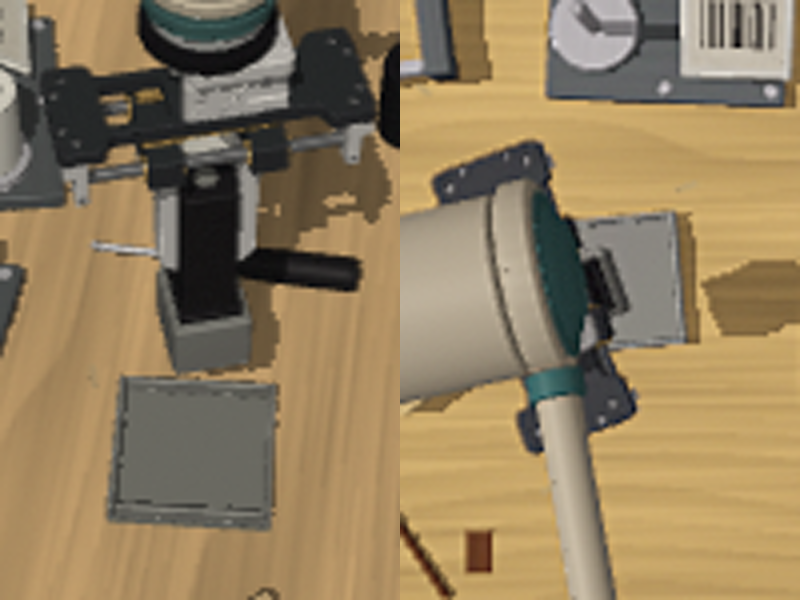

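The scanner is lifted and hangs straight under the tool, nose at crop (210,335). Now I scan the label.

Run:
```python
from h import *
yaw=np.radians(14.2); s35,c35=np.sin(np.radians(35)),np.cos(np.radians(35))
n=np.array([-s35*np.cos(yaw),-s35*np.sin(yaw),c35]); L=np.array([.6903,-.1875,.060])
pre=L+n*.256; fin=L+n*.186
q0=np.array(telemetry.current_joints()); out=[]
for a in np.radians(np.arange(0,180,15)):
  for q in quat(-n,a):
    j=inverse_kinematics(pre,q); j2=inverse_kinematics(fin,q)
    if j is not None and j2 is not None and abs(j[5])<2.5: out.append((np.abs(np.array(j)-q0).max(),np.degrees(a),q,j))
c,a,q,j=min(out,key=lambda t:t[0]); print(c,a,np.round(j,2),pre,fin)
r.move_l([.464,.173,.29],vel=.2)
r.move_to(pre,q); state("pre")
r.move_l(fin,vel=.1); state("scan"); r.hold(.5)
s=vision.snapshot("side")[:,:,::-1]
print([(round(d["score"],2),np.round(d["at"],4).tolist()) for n_ in("scanner_aim","scanner","thick_stand_label") for d in models.mark_of(n_,"side")])
print("want window",L+n*.08)
vision.snapshot("top")
print([(round(d["score"],2),np.round(d["at"],4).tolist()) for n_ in("scanner_aim","scanner") for d in models.mark_of(n_,"top")])
cv2.imwrite("pics/crop4.png",cv2.resize(s[80:230,220:400],(720,600),interpolation=cv2.INTER_CUBIC))
state()
```

```text
1.047401844489589 0.0 [-0.83  0.09  1.81  0.64  1.02 -1.06] [ 0.54795094 -0.22351985  0.26970292] [ 0.58687451 -0.21367067  0.21236228]
pre t 20.82 p [ 0.5479 -0.2224  0.2693] F [ 0.2 -0.1 -2.5] open 0.0338
scan t 21.68 p [ 0.5871 -0.2137  0.2128] F [-0.7  0.  -1.4] open 0.0336
[(0.72, [0.6482, -0.1981, 0.1286]), (0.26, [0.6788, 0.0672, 0.0588]), (0.96, [0.6875, -0.1858, 0.0593]), (0.62, [0.6817, -0.1269, 0.0036])]
want window [ 0.64581592 -0.1987562   0.12553216]
[(0.24, [0.6496, -0.1965, 0.1269]), (0.34, [0.4751, 0.0016, 0.0016])]
 t 22.52 p [ 0.5869 -0.2137  0.2123] F [-0.3 -0.3 -1.7] open 0.0339
```

View pics/crop4.png

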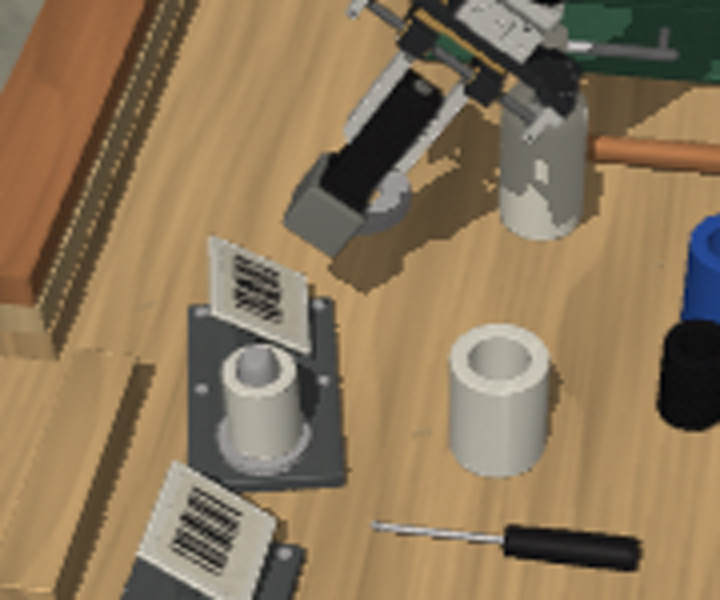

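The scanner looks squarely at the label. Its window is measured within about 3 mm of where I want it, and the sleeve is still seated. I'll hold, then return it.

Run:
```python
from h import *
r.hold(2.5); state("held")
yaw=np.radians(14.2); s35,c35=np.sin(np.radians(35)),np.cos(np.radians(35))
n=np.array([-s35*np.cos(yaw),-s35*np.sin(yaw),c35]); L=np.array([.6903,-.1875,.060])
r.move_l(L+n*.266,vel=.15)
P=[.466,.172,.29]
r.move_to(P,best(P,DOWN,np.radians(20))); r.move_l([.466,.172,.16],vel=.15); r.hold(.3); state("above")
s=vision.snapshot("side")
print([np.round(d["at"],4).tolist() for m in("scanner","tray") for d in models.mark_of(m,"side")])
r.move_l([.466,.172,.118],vel=.1)
print(r.move_l([.466,.172,.106],vel=.03,guard=3)); state("down"); print(np.round(telemetry.current_torque(),2))
cv2.imwrite("pics/crop5.png",cv2.resize(vision.snapshot("side")[150:300,290:390,::-1],(400,600),interpolation=cv2.INTER_CUBIC))
```

```text
held t 25.02 p [ 0.5869 -0.2137  0.2124] F [-0.4 -0.9 -2.5] open 0.0339
above t 28.52 p [0.4663 0.1721 0.1605] F [-0.1 -0.5 -1.5] open 0.0338
[[0.4669, 0.1743, 0.0545], [0.4645, 0.1692, 0.0003]]
True
down t 29.57 p [0.467  0.1721 0.1107] F [ 1.1 -0.3  1.9] open 0.0342
[-0.01 -0.17 -0.02]
```

View pics/crop5.png

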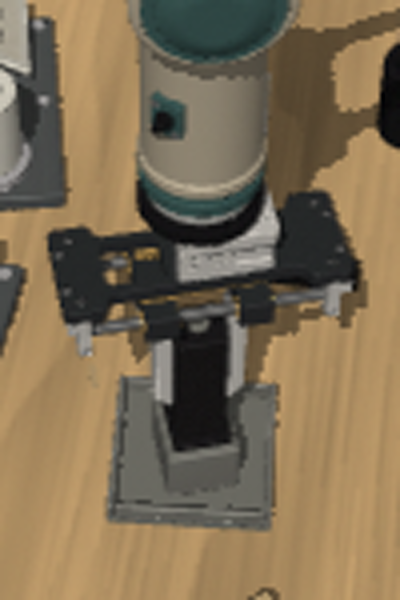

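The scanner stands nose down on the tray floor, nose at crop (203,455), upright and inside the walls. I'll let go, retreat straight up and take a last look.

Run:
```python
from h import *
gripper_to(.08); state("open")
r.move_l([.466,.172,.25],vel=.12)
r.move_to([.36,.1,.32],best([.36,.1,.32],DOWN,np.radians(20))); r.hold(.3)
cv2.imwrite("pics/end.png",vision.snapshot("side")[:,:,::-1]); state()
```

```text
open t 30.48 p [0.4658 0.172  0.1099] F [ 0.3  0.5 -1. ] open 0.0806
 t 32.77 p [0.3605 0.1003 0.3192] F [-0.4 -0.5  0.6] open 0.0799
```

View pics/end.png

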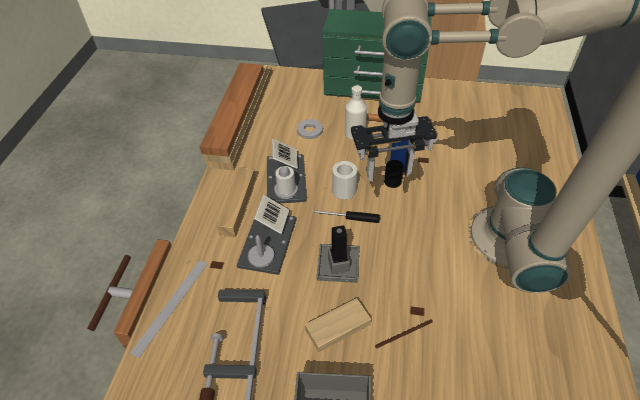

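The scanner stands in its tray at (340,250), the sleeve is on the thick arbor at (286,182), the other visible things are where they were, and the robot is clear. Handing in.

```bash
python3 -c "
from plant import r
print(r.sign_off())"
```

```text
the job is handed in; nothing more can be done
None
```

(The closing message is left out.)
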